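Clamp the camera head in its fixture

TASK

Clamp the camera head down in its fixture, pushing only: with a finger, swing the clamp strap round until it lies against its stop pin with its rubber pad over the camera head, and only then push the red cam lever all the way down so that the pad presses on the head. Do not shift or lift the camera head, and leave the loose things on the bench where they are.

Things in the scene. Friction and masses are not known exactly. Their poses are not given: they have to be found in the camera images.
- fixture: Clamping fixture: aluminium base plate 190 x 130 x 12 mm on the black breadboard (top 12 mm above the work surface), held by two dark forks at its short ends. Origin: centre of the plate's underside; z up. At x = -55 mm, y = 0 stands the clamp's stud; at x = +35, y = 0 sits the camera head; at x = -18, y = +18 stands the steel stop pin, 10 mm thick, top 84 mm above the origin
- strap (a joint): Swing of the grey steel clamp strap about the upright stud, rad, counter-clockwise from above positive; it is the strap's heading in the fixture's frame. 0 = against the stop pin, the strap pointing along the fixture's +x, pad over the camera head; starts swung away, -2.0 to -1.3. Stiff: stays where it is left, takes about 1.5 N at 80 mm from the stud
- stud (a point): Point on the stud's axis at the strap's top, 88 mm above the fixture's origin; x axis points along the strap to its tip, z up. The strap is a bar 16 mm thick (underside 72, top 88 mm above the fixture's origin), from 36 mm behind the stud to 105 mm ahead; 25 mm wide up to 68 mm ahead, 20 mm beyond. Sides free to push on; over the camera head its underside is 10 mm above the head's top
- strap_tip (a point): Middle of the end face of the strap's nose, 105 mm from the stud's axis, half-way up the strap's thickness
- clamp_pad: Black rubber pad, 19 mm in diameter, on a sprung spindle under the strap's nose, 90 mm from the stud. Origin: centre of its underside, which hangs 2 to 3.5 mm above the camera head's top while the lever is up (strap over the head) and is pressed on the head (about 6.5 N) when the lever is fully down
- cam_lever (a joint): Cam lever with red grip atop the stud, carried round by the strap, rad. 0 = upright, 1.45 = fully down at its end stop, nearly level over the strap's heel, pointing away from the strap's tip. Starts at 0 to 0.3. Swings in the upright plane along the strap about a level axis 15 mm above stud. Stiff: stays where left, takes about 5 N at 75 mm from the axis. Going down it lowers the pad 6.5 mm
- lever_end (a point): Centre of the free end of the cam lever's red grip, 96 mm from the lever's axis. The grip is round, 17 to 21 mm thick, and covers the outer 50 mm of the lever; nearer the axis the lever is a steel bar 14 mm wide and 10 mm thick
- camera_head: Camera head, loose in the fixture between three low locating pins: an aluminium housing 60 mm (x) x 100 mm (y) x 50 mm high with a dark lens 32 mm long on its +y face, about 0.5 kg, a yellow ring on its top where the pad goes. Origin: centre of its underside, which is 12 mm above the fixture's origin. To be left where it sits
- marker_pen: Grey and black marker pen, lying, 132 mm long, 14 mm thick, origin under it near the middle. Leave alone
- lens_cap: Black lens cap, 42 mm across, 9 mm high, origin under its centre. Leave alone
- spare_lens: Black spare lens, standing, 50 mm across, 44 mm high, origin under its centre. Leave alone
- optical_post: Black and steel optical post on a round foot 44 mm across, 110 mm high, origin under its centre. Leave alone
- screwdriver: Orange-handled screwdriver, lying, 170 mm long, handle 26 mm thick. Leave alone
- spare_fork: Dark steel clamping fork, lying, 70 x 30 x 10 mm. Leave alone

How it is judged (in metres and radians):
On the way, in this order (a step that is already met when the one before it is completed fails the run):
1. the strap is swung against its stop pin, over the head, with the cam lever still up (value of joint strap above -0.1 rad and value of joint cam_lever below 0.6 rad), for 0.2 s.
2. the cam lever is pushed fully down (value of joint cam_lever above 1.35 rad and value of joint strap above -0.1 rad), for 0.2 s.
At the end, for the whole second after the job is handed in: The strap is within 0.10 rad of its stop pin, the cam lever is down (above 1.35 rad of 1.45), the pad presses on the camera head with more than 3 N, the head is within 6 mm of where it was and flat, and every loose bystander is within 15 mm of where it was (all of step 2 and contact force between clamp_pad and camera_head above 3 N and distance of camera_head from where it was at the start of the episode below 0.006 m and angle between camera_head's own z axis and vertical below 0.05 rad and distance of each of marker_pen, lens_cap, spare_lens, optical_post, screwdriver, spare_fork from where it was at the start of the episode below 0.015 m); the robot touches nothing.
It fails at once if the cam lever is pushed down before the strap is over the head (value of joint cam_lever above 0.8 rad and value of joint strap below -0.15 rad).
It fails at once if the camera head is shifted or lifted by more than 6 mm (distance of camera_head from where it was at the start of the episode above 0.006 m).
It fails at once if a loose bystander is moved, lifted or knocked over (more than 15 mm) (distance of any of marker_pen, lens_cap, spare_lens, optical_post, screwdriver, spare_fork from where it was at the start of the episode above 0.015 m).
It also fails if it takes over 48 s, if anything falls off the work surface, if the arm or the gripper's body presses on something with over 40 N, if the wrist force passes 120 N, or if a joint passes its speed limit or range.

ROBOT

A 6-joint arm with a two-finger parallel gripper is mounted at the origin on the work surface. World frame = base frame: x ahead of the robot, y to its left, z up, the work surface at z = 0. Lengths are in mm, angles in rad, forces in N, time in s.
With the tool pointing down it reaches from about 275 to 1000 mm from the base axis. Payload 8.4 kg.
Tool frame: the origin (TCP) lies on the centre line of the jaws, within the pads' length; the fingertips stand r.tip_reach ahead of it and the grasp point (between the pads) lies 11 mm behind it (r.tip_reach is the distance from the TCP to the fingertips, in mm); z points along the fingers, y is the line along which they close (so a half turn about z gives the same grasp; the last joint's range is limited). The gripper opens to 85 mm and grips with 20 to 120 N. Pads are 22 mm wide; open, the fingers measure 114 mm over their backs; the gripper's body (76 mm by 85 mm) begins 54 mm behind the grasp point. The pads swing forward as they close: fully open they stand 13 mm farther back than shut.
Start: joints at [1.172, 0.353, 1.633, -0, 1.155, -0.002], TCP at [241.542, 576.442, 239.281] pointing down, gripper open.
Joint ranges: [-2.63, 2.63], [-0.92, 2.1], [0.06, 2.66], [-1.3, 4.44], [0, 2.69], [-3.02, 3.02]. Speed limits (rad/s): [2.22, 2.22, 2.79, 3.14, 3.14, 3.14].

INTERFACE

Orientations are given as [roll, pitch, yaw] about the fixed x, y, z axes, in that order (R = Rz(yaw) Ry(pitch) Rx(roll)).
In Python, from rig import r gives the robot as it stands.
- The arm moves only by the tool carry_out, never from a script. Its argument "targets" is a list of rows, each an object with "dp": the shift along the tool's x, y, z in mm, a list of three; "yaw": the turn about the tool's z in degrees. A call has 1 to 12 rows; each row is the pose to reach, as a shift and turn from the pose commanded when the call began, along the tool's axes at that moment; what a row does not reach only later rows make up. A row lasts 1/8 s, in which the tool goes at most 62.5 mm and 10.7 degrees, less where a joint would pass 70% of its speed; a pose out of reach is approached as far as the arm can. A call with a gripper value outside its range is refused whole. "fingers" is the opening, from -1 (shut) to 1 (fully open), so that 0 is half open, set as the call begins (left out, the last holds). The fingers move at their own pace and stop on an object; "grip_force" is the grip in N (left out, the last holds). Time passes only in rows, so rows that repeat a pose let the fingers close. It gives the time, the measured TCP pose, the force, the opening and the grip force at its end, in the units of the state.
- r.sense(): the state, without advancing time (a new reading comes with each control period).
- r.grab_frame(name): name is "scene" or "top" or "wrist"; returns the picture (400x640x3 uint8, red, green, blue); there is no depth.
- r.get_calibration(name): a dict with "fx", "fy", "cx", "cy" (pixels), "rvec" (rotation vector, rad) and "tvec" (3), from world to camera coordinates, as OpenCV has them. Camera axes: x right, y down, z forward; pixel columns grow to the right and rows downward; lengths in mm; the calibration is good to about 2 mm. A picture is of the moment at which its call begins: read the wrist's pose just before it. get_calibration takes no time and is no camera call; for the wrist camera it gives the pose at the moment of the call.
- r.sign_off(): hands the job in; it is judged then, once.
The state is a dict: "clock": time; "qpos": joint angles; "qvel": joint speeds; "joint_efforts": joint torques, N m; "eef_pos": TCP position; "tcp_rot": TCP orientation; "contact_force": force on the tool from outside, world axes, zero at the start; "wrist_torque": the same for the moment, N m; "opening": opening from 0.0 (shut) to 1.0 (fully open); "grasp_force": force on a finger pad.
Only numpy, scipy, OpenCV 4.12 (cv2) and the standard library are available. Lean on these libraries where they do the work, as an engineer would, in place of code of your own. Each camera call takes 0.05 s, during which the arm holds its last target. There are 200 camera calls.

## Working session

There is one attempt and no reset: what is moved stays moved. The work goes in short steps, Python scripts to look and compute and a tool call to move; the robot and the scene stay as the last step left them, time stands still between calls to the robot, and variables do not carry over. Pictures are saved under pics/ and viewed, at most 10 in all, crops included, and the job is handed in when it is done.

Besides the shell and the picture viewer there is one more tool, called after ">>>" by a JSON object that holds its "op" and its "data". carry_out: Moves the arm, as the interface text tells. Its arguments: {"type":"object","properties":{"targets":{"type":"array","items":{"type":"object","properties":{"dp":{"type":"array","items":{"type":"number"}},"yaw":{"type":"number"}}}},"fingers":{"type":"number"},"grip_force":{"type":"number"}},"required":["targets"]}

```bash
mkdir -p pics; ls
python3 - <<'E'
from rig import r
import cv2
for n in("scene","top"):
    cv2.imwrite(f"pics/{n}0.png",r.grab_frame(n)[:,:,::-1]); print(n,r.get_calibration(n))
s=r.sense();print(s,r.tip_reach)
E
```

```text
pics
scene {'fx': 483.3890108745505, 'fy': 483.3890108745505, 'cx': 326.0697854038952, 'cy': 196.73573801128623, 'rvec': array([ 1.03154862,  2.45437739, -1.04043127]), 'tvec': array([ 368.06839792, -196.74424052, 1385.08825502])}
top {'fx': 409.0048993617243, 'fy': 409.0048993617243, 'cx': 323.4647943870521, 'cy': 196.569375976112, 'rvec': array([ 2.15591901, -2.1494401 ,  0.16443332]), 'tvec': array([ 50.28099717, 590.98395275, 855.28738096])}
{'clock': 0.1, 'qpos': array([ 1.17160909e+00,  3.53613366e-01,  1.63402132e+00,  2.17320711e-05,
        1.15523164e+00, -2.41633953e-03]), 'qvel': array([-1.16490440e-03, -8.09716236e-04, -2.32710402e-03,  7.16966063e-05,
        3.94241089e-04, -7.90965660e-04]), 'joint_efforts': array([-5.48105309e-04, -6.06360483e+01, -3.42819607e+01, -1.23520890e-04,
        3.90622139e-03,  2.57484248e-05]), 'eef_pos': array([241.37127972, 576.0693466 , 238.63167721]), 'tcp_rot': array([-3.14031903e+00, -2.29487919e-05,  2.74481296e+00]), 'contact_force': array([-0.2214507 ,  0.22133185, -1.00809429]), 'wrist_torque': array([0.03431324, 0.01089713, 0.03487243]), 'grasp_force': 0.0, 'opening': 0.9997678467396677} 8.0
```

View pics/scene0.png

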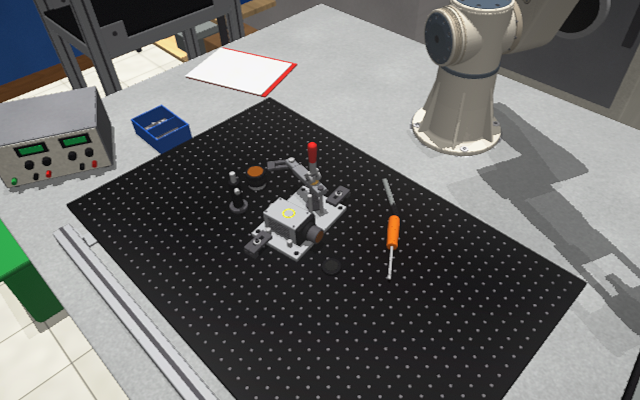

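View pics/top0.png

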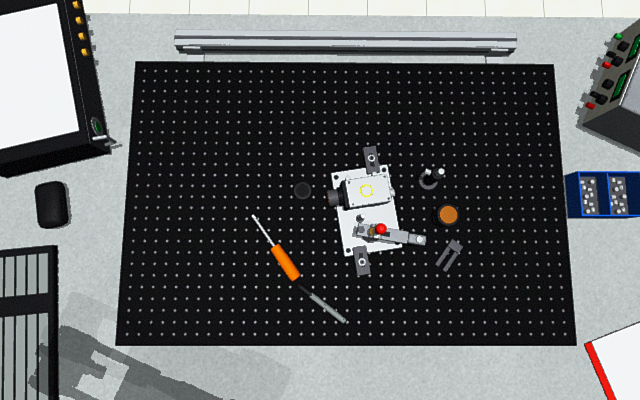

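Top view: plate corners lie near (333,172), (388,165), (402,248), (345,256), with the yellow ring at (366,190). The strap runs from (357,230) to its tip at (425,240), and the red grip is at (381,229). The post (432,175), lens (448,214) and fork (450,254) are to the right.

```bash
cat > h.py <<'E'
import numpy as np,cv2
from rig import r
def cal(n):
    c=r.get_calibration(n);K=np.array([[c['fx'],0,c['cx']],[0,c['fy'],c['cy']],[0,0,1]]);return K,np.array(c['rvec'],float),np.array(c['tvec'],float)
def ray(c,u,v):
    K,rv,t=c;R=cv2.Rodrigues(rv)[0];return -R.T@t,R.T@np.linalg.inv(K)@np.array([u,v,1.])
def onz(c,u,v,z):
    o,d=ray(c,u,v);return o+d*(z-o[2])/d[2]
def tri(c1,p1,c2,p2):
    o1,d1=ray(c1,*p1);o2,d2=ray(c2,*p2);A=np.stack([d1,-d2],1);s=np.linalg.lstsq(A,o2-o1,rcond=None)[0]
    a,b=o1+d1*s[0],o2+d2*s[1];return (a+b)/2,np.linalg.norm(a-b)
def proj(c,P): return cv2.projectPoints(np.array(P,float).reshape(-1,3),c[1],c[2],c[0],None)[0][:,0]
def mask_c(m):
    n,l,s,c=cv2.connectedComponentsWithStats(m.astype(np.uint8));i=1+np.argmax(s[1:,4]);return c[i],s[i]
E
python3 - <<'E'
from h import *
t=cv2.imread("pics/top0.png");s=cv2.imread("pics/scene0.png")
ct,cs=cal("top"),cal("scene")
P={}
for n,im,c,(x0,x1,y0,y1) in(("top",t,ct,(325,470,150,280)),("scene",s,cs,(240,350,130,260))):
    h=cv2.cvtColor(im,cv2.COLOR_BGR2HSV);w=np.zeros(h.shape[:2],bool);w[y0:y1,x0:x1]=1
    y=(h[...,0]>22)&(h[...,0]<35)&(h[...,1]>100)&w
    q=np.argwhere(y);yc=(q.min(0)+q.max(0))[::-1]/2
    rd=((h[...,0]<6)|(h[...,0]>174))&(h[...,1]>150)&(h[...,2]>80)&w
    rc,st=mask_c(rd);print(n,"yellow",yc,onz(c,*yc,74),"red",rc,st);P[n]=yc,rc
for i in(0,1):print(tri(ct,P["top"][i],cs,P["scene"][i]))
for p in((333,172),(388,165),(402,248),(345,256)):print(p,onz(ct,*p,24)[:2].round(1))
for p in((357,230),(425,240)):print(p,onz(ct,*p,100)[:2].round(1))
cv2.imwrite("pics/c0.png",cv2.resize(np.hstack([t[150:280,320:470],s[130:260,225:355]]),None,fx=2.8,fy=2.8,interpolation=cv2.INTER_CUBIC))
E
```

```text
top yellow [380. 206.] [566.57217968 -66.92532876  74.        ] red [380.65909091 228.43181818] [376 224  11  10  88]
scene yellow [288. 213.] [599.96524711 -37.91605501  74.        ] red [311.86470588 151.37058824] [307 142  10  21 170]
(array([572.21606784, -73.98211538,  26.73927639]), np.float64(0.07263635259446186))
(array([511.38286114, -49.69192872, 187.87618438]), np.float64(1.6783189473558413))
(333, 172) [649.5  30.5]
(388, 165) [666.2 -94.2]
(402, 248) [ 479.6 -121.3]
(345, 256) [461.9   4.4]
(357, 230) [514.3 -15.5]
(425, 240) [ 494.5 -153. ]
```

View pics/c0.png

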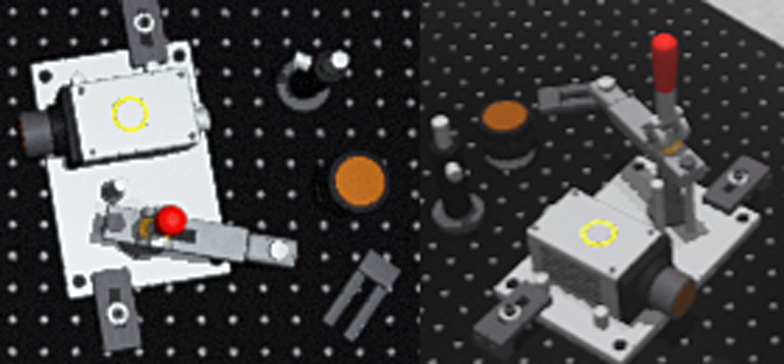

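Crop: the strap tip is at about (426,240) full-frame, the ring at (366.4,190.7), the stop pin at (362,217), and the lever is nearly upright. The strap heading comes to about -1.87 rad in the fixture frame. I'll confirm that and compute the approach.

```bash
cat >> h.py <<'E'
def rows(pts):
    # pts: world TCP x,y,z,yaw(world, None=keep) -> dp,yaw(deg) from the pose now
    s=r.sense();p=np.array(s['eef_pos']);y=s['tcp_rot'][2]
    X=np.array([np.cos(y),np.sin(y),0]);Z=np.array([0,0,-1.]);Y=np.cross(Z,X)
    for q in pts:
        d=np.array(q[:3])-p;w=0 if q[3] is None else -np.degrees((q[3]-y+np.pi)%(2*np.pi)-np.pi)
        print((np.stack([X,Y,Z])@d).round(0),round(w))
E
python3 - <<'E'
from h import *
ct,cs=cal("top"),cal("scene")
print("ring",onz(ct,366.4,190.7,74),"tri",tri(ct,(366.4,190.7),cs,(225+598/2.8,130+233/2.8)))
print("pin top",onz(ct,362,217,96))
for n,p,z in(("post foot",(427.5,181),17),("post top",(441,171),122),("lens",(448,215),56),("fork",(450,254),22),("tip",(425.5,239.5),100),("nose screw",(320+279/2.8,150+250/2.8),101)):print(n,onz(ct,*p,z).round(1))
print("tip tri",tri(ct,(425.5,239.5),cs,(225+540/2.8,130+97/2.8)))
th=.141;S=np.array([509.9,-52.9]);print("stud",S)
rows([(450,-138,250,th-1.865+np.pi)])
E
```

```text
ring [599.13354156 -38.61165941  74.        ] tri (array([528.17210627, 117.79831131, 221.35841983]), np.float64(290.54314373722065))
pin top [541.13531234 -26.33817671  96.        ]
post foot [ 631.  -184.6   17. ]
post top [ 632.4 -184.3  122. ]
lens [ 549.8 -215.8   56. ]
fork [ 466.8 -227.5   22. ]
tip [ 495.5 -154.1  100. ]
nose screw [ 495.9 -142.   101. ]
tip tri (array([444.89731009,  17.02367137, 232.09977791]), np.float64(279.2647237020856))
stud [509.9 -52.9]
[-468. -578.  -11.] 76
```

>>> {"op": "carry_out", "data": {"targets": [{"dp": [-468,-578,-11],"yaw": 76},{"dp": [-468,-578,-11],"yaw": 76},{"dp": [-468,-578,-11],"yaw": 76},{"dp": [-468,-578,-11],"yaw": 76},{"dp": [-468,-578,-11],"yaw": 76},{"dp": [-468,-578,-11],"yaw": 76},{"dp": [-468,-578,-11],"yaw": 76},{"dp": [-468,-578,-11],"yaw": 76},{"dp": [-468,-578,-11],"yaw": 76},{"dp": [-468,-578,-11],"yaw": 76},{"dp": [-468,-578,-11],"yaw": 76},{"dp": [-468,-578,-11],"yaw": 76}], "fingers": -1}}

```text
clock: 1.6
eef_pos: [449.9, -139.9, 250.3]
tcp_rot: [3.141, -0.0, 1.417]
contact_force: [0.7, 0.9, -0.2]
opening: 0.0
grasp_force: 0.0
```

>>> {"op": "carry_out", "data": {"targets": [{"dp": [0,0,0],"yaw": 0},{"dp": [0,0,0],"yaw": 0}]}}

```text
clock: 1.85
eef_pos: [449.2, -137.3, 249.8]
tcp_rot: [-3.14, -0.001, 1.417]
contact_force: [-0.7, -0.5, -0.8]
opening: 0.0
grasp_force: 0.0
```

Run:
```python
from h import *
s=r.sense();print(s['clock'],s['eef_pos'],s['tcp_rot'],s['qpos'],s['opening'],r.tip_reach,s['contact_force'])
c=cal("wrist");im=r.grab_frame("wrist")[:,:,::-1]
cv2.imwrite("pics/w1.png",im)
print(proj(c,[[495.5,-154,100],[509.7,-52,100],[509.7,-52,211]]))
```

```text
1.85 [ 449.18195576 -137.28708319  249.81418079] [-3.14022928e+00 -5.35446247e-04  1.41724640e+00] [-3.00050453e-01  9.73457096e-02  1.94074465e+00  3.70132807e-04
  1.10492926e+00 -1.46667390e-01] 6.757379289875631e-05 8.0 [-0.70548614 -0.48552047 -0.77786242]
[[364.71491411 200.6835264 ]
 [367.97114262  89.23255759]
 [402.41505167  70.40854407]]
```

View pics/w1.png

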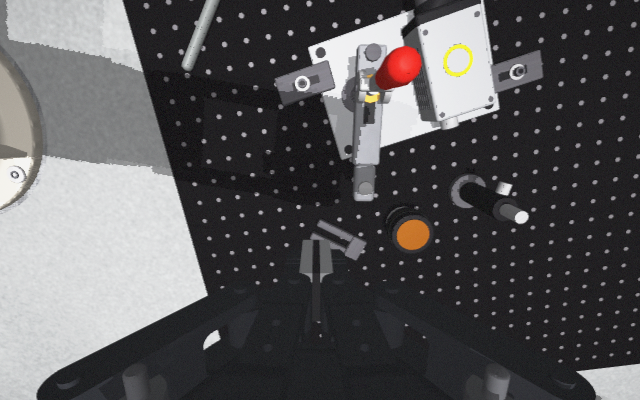

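The wrist view matches the prediction: strap end at (363,200) and stud at (368,89). The fingertips are at (316,240). I'll check where the camera sits relative to the lever.

Run:
```python
from h import *
K,rv,t=cal("wrist");R=cv2.Rodrigues(rv)[0];print("cam centre",-R.T@t,"axes",R.round(2))
```

```text
cam centre [460.26503512 -68.293483   385.03302263] axes [[ 0.99 -0.15 -0.  ]
 [-0.15 -0.95  0.27]
 [-0.04 -0.27 -0.96]]
```

Run:
```python
from h import *
rows([(457,-126,250,-.15),(457,-126,96,-.15)])
```

```text
[12.  6. -0.] 90
[ 12.   6. 154.] 90
```

>>> {"op": "carry_out", "data": {"targets": [{"dp": [12,6,0],"yaw": 90},{"dp": [12,6,0],"yaw": 90},{"dp": [12,6,0],"yaw": 90},{"dp": [12,6,0],"yaw": 90},{"dp": [12,6,0],"yaw": 90},{"dp": [12,6,0],"yaw": 90},{"dp": [12,6,0],"yaw": 90},{"dp": [12,6,40],"yaw": 90},{"dp": [12,6,80],"yaw": 90},{"dp": [12,6,120],"yaw": 90},{"dp": [12,6,154],"yaw": 90},{"dp": [12,6,154],"yaw": 90}]}}

```text
clock: 3.4
eef_pos: [455.5, -124.7, 94.6]
tcp_rot: [-3.141, 0.005, -0.15]
contact_force: [1.0, -0.5, -0.4]
opening: -0.001
grasp_force: 0.0
```

Run:
```python
from h import *
s=r.sense();print(s['eef_pos'],s['tcp_rot'],s['qpos'],s['contact_force'])
S=np.array([509.7,-52])
def P(f,g): u=np.array([np.cos(f),np.sin(f)]);n=np.array([-u[1],u[0]]);q=S+81*u-(21+g)*n;return (*q,96,f+np.pi/2)
rows([P(-1.72,10),P(-1.72,0)]+[P(f,0) for f in np.arange(-1.6,-.35,.13)])
```

```text
[ 455.5041661  -124.73083518   94.60588757] [-3.14088595  0.00507242 -0.15046936] [-2.70521253e-01  3.25667341e-01  2.07065973e+00  1.38033090e-04
  7.50386137e-01  1.45064502e+00] [ 0.95263528 -0.48123426 -0.40456629]
[12.  1. -1.] 0
[22.  1. -1.] 0
[32.  3. -1.] -7
[42.  4. -1.] -14
[53.  3. -1.] -22
[64.  1. -1.] -29
[74. -3. -1.] -37
[84. -7. -1.] -44
[ 93. -13.  -1.] -52
[101. -20.  -1.] -59
[109. -29.  -1.] -67
[115. -37.  -1.] -74
```

>>> {"op": "carry_out", "data": {"targets": [{"dp": [12,1,0],"yaw": 0},{"dp": [22,1,0],"yaw": 0},{"dp": [32,3,0],"yaw": -7},{"dp": [42,4,0],"yaw": -14},{"dp": [53,3,0],"yaw": -22},{"dp": [64,1,0],"yaw": -29},{"dp": [74,-3,0],"yaw": -37},{"dp": [84,-7,0],"yaw": -44},{"dp": [93,-13,0],"yaw": -52},{"dp": [101,-20,0],"yaw": -59},{"dp": [109,-29,0],"yaw": -67},{"dp": [115,-37,0],"yaw": -74}]}}

```text
clock: 4.9
eef_pos: [578.3, -107.5, 97.5]
tcp_rot: [3.14, -0.0, 1.143]
contact_force: [-2.4, -0.5, -0.7]
opening: -0.002
grasp_force: 0.7
```

Run:
```python
from h import *
s=r.sense();print(s['eef_pos'],s['tcp_rot'],s['contact_force'])
t=r.grab_frame("top")[:,:,::-1];w=r.grab_frame("wrist")[:,:,::-1]
cv2.imwrite("pics/c2.png",np.hstack([cv2.resize(t[140:290,310:480],None,fx=2.4,fy=2.4,interpolation=2),cv2.resize(w,None,fx=.6,fy=.9)]))
S=np.array([509.7,-52])
def P(f,g): u=np.array([np.cos(f),np.sin(f)]);n=np.array([-u[1],u[0]]);q=S+81*u-(21+g)*n;return (*q,96,f+np.pi/2)
rows([P(f,0) for f in (-.43,-.3,-.2,-.1,0,.1,.141,.18)])
```

```text
[ 578.25920573 -107.54944194   97.54291052] [ 3.13995204e+00 -1.47753102e-04  1.14333017e+00] [-2.42962999 -0.45532419 -0.66057098]
[ 0. -5.  1.] 0
[11. -3.  1.] -7
[19. -2.  1.] -13
[28. -2.  1.] -19
[36. -3.  1.] -25
[44. -5.  1.] -30
[48. -6.  1.] -33
[51. -7.  1.] -35
```

View pics/c2.png

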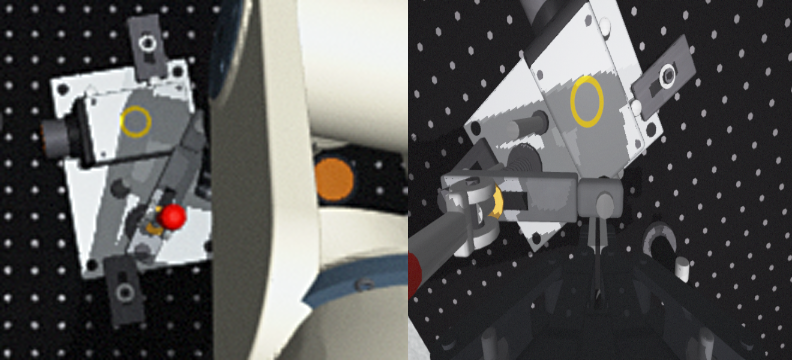

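The strap is following the finger, with contact at its nose and the lever still upright. The ring is unmoved. Next I'll finish the swing up to the stop.

>>> {"op": "carry_out", "data": {"targets": [{"dp": [0,-4,1],"yaw": 0},{"dp": [11,-3,1],"yaw": -7},{"dp": [19,-2,1],"yaw": -13},{"dp": [28,-2,1],"yaw": -19},{"dp": [36,-3,1],"yaw": -25},{"dp": [44,-5,1],"yaw": -30},{"dp": [46,-6,1],"yaw": -33}]}}

```text
clock: 5.88
eef_pos: [591.0, -63.3, 95.7]
tcp_rot: [3.14, 0.001, 1.715]
contact_force: [1.9, -1.7, -0.6]
opening: 0.001
grasp_force: 0.8
```

>>> {"op": "carry_out", "data": {"targets": [{"dp": [1,0,0],"yaw": 0},{"dp": [2,0,0],"yaw": 0},{"dp": [3,0,0],"yaw": 0}]}}

```text
clock: 6.25
eef_pos: [590.4, -60.4, 95.5]
tcp_rot: [3.141, 0.0, 1.714]
contact_force: [1.6, -2.0, 0.8]
opening: 0.002
grasp_force: 0.9
```

>>> {"op": "carry_out", "data": {"targets": [{"dp": [1,0,0],"yaw": 0},{"dp": [2,0,0],"yaw": 0},{"dp": [3,0,0],"yaw": 0}]}}

```text
clock: 6.62
eef_pos: [590.3, -58.6, 95.5]
tcp_rot: [3.141, 0.002, 1.715]
contact_force: [2.8, -11.7, 0.3]
opening: -0.001
grasp_force: 5.8
```

Run:
```python
from h import *
s=r.sense();print(s['eef_pos'],s['contact_force'])
sc=r.grab_frame("scene")[:,:,::-1];w=r.grab_frame("wrist")[:,:,::-1]
cv2.imwrite("pics/c3.png",np.hstack([cv2.resize(sc[130:260,225:355],None,fx=2.8,fy=2.8,interpolation=2),cv2.resize(w,(420,364))]))
```

```text
[590.25833625 -58.57604779  95.52303341] [  2.78247728 -11.74330299   0.32034579]
```

View pics/c3.png

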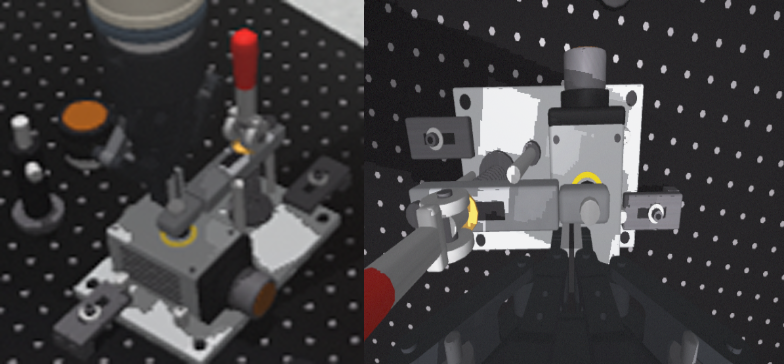

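Force rose to about 12 N, and in the view the strap rests on the pin with its nose over the yellow ring. Next I'll back off, rise, and set up on the tip side of the lever.

>>> {"op": "carry_out", "data": {"targets": [{"dp": [-20,0,0],"yaw": 0},{"dp": [-50,0,0],"yaw": 0},{"dp": [-50,0,-60],"yaw": 0},{"dp": [-50,0,-120],"yaw": 0},{"dp": [-50,0,-160],"yaw": 20},{"dp": [-50,0,-160],"yaw": 90},{"dp": [-50,0,-160],"yaw": 90},{"dp": [-50,0,-160],"yaw": 90},{"dp": [-50,0,-160],"yaw": 90},{"dp": [-50,0,-160],"yaw": 90},{"dp": [-50,0,-160],"yaw": 90},{"dp": [-50,0,-160],"yaw": 90}]}}

```text
clock: 8.22
eef_pos: [596.4, -107.1, 254.8]
tcp_rot: [-3.14, 0.001, 0.208]
contact_force: [-0.6, -0.1, -0.4]
opening: 0.001
grasp_force: 0.0
```

>>> {"op": "carry_out", "data": {"targets": [{"dp": [0,0,0],"yaw": 0},{"dp": [0,0,0],"yaw": 0}]}}

```text
clock: 8.48
eef_pos: [596.7, -107.0, 255.1]
tcp_rot: [-3.141, 0.001, 0.219]
contact_force: [0.0, -0.6, -0.4]
opening: -0.0
grasp_force: 0.0
```

Run:
```python
from h import *
s=r.sense();print(s['eef_pos'],s['tcp_rot'])
ct,cs=cal("top"),cal("scene");P=[]
t=r.grab_frame("top")[:,:,::-1];sc=r.grab_frame("scene")[:,:,::-1]
for n,im,(x0,x1,y0,y1) in(("top",t,(325,420,170,280)),("scene",sc,(270,350,120,200))):
    h=cv2.cvtColor(im,cv2.COLOR_BGR2HSV);w=np.zeros(h.shape[:2],bool);w[y0:y1,x0:x1]=1
    rc,st=mask_c(((h[...,0]<6)|(h[...,0]>174))&(h[...,1]>150)&(h[...,2]>60)&w);print(n,rc,st)
    P.append(rc)
print(tri(ct,P[0],cs,P[1]))
cv2.imwrite("pics/c4.png",np.hstack([cv2.resize(sc[130:260,225:355],None,fx=2.8,fy=2.8,interpolation=2),cv2.resize(t[150:280,320:450],None,fx=2.8,fy=2.8,interpolation=2)]))
S=np.array([509.7,-52]);u=np.array([.99,.14])
def L(a,g=0): q=S+u*(-75*np.sin(a)+10*np.cos(a)+11+g);return (*q,123+75*np.cos(a)+10*np.sin(a),.141)
rows([L(0,30),L(0,10)]+[L(a) for a in(.1,.25,.4,.55,.7,.85,1.0,1.15,1.3,1.4,1.47)])
```

```text
[ 596.72561603 -106.96517862  255.08247863] [-3.14112342e+00  5.33486826e-04  2.18936911e-01]
top [382.01020408 230.20408163] [376 225  13  11  98]
scene [311.94915254 150.18079096] [307 140  10  22 177]
(array([508.33067044, -52.27407006, 187.82990124]), np.float64(1.220798308240343))
[-22. -68.  57.] 4
[-42. -70.  57.] 4
[-60. -71.  57.] 4
[-71. -72.  57.] 4
[-82. -73.  59.] 4
[-93. -74.  63.] 4
[-103.  -75.   68.] 4
[-112.  -75.   75.] 4
[-120.  -76.   83.] 4
[-126.  -76.   92.] 4
[-132.  -77.  102.] 4
[-134.  -77.  110.] 4
[-136.  -77.  115.] 4
```

View pics/c4.png

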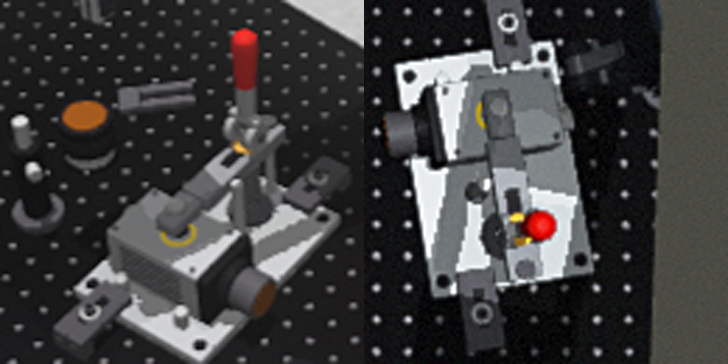

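The strap lies along +x over the ring and the lever is upright at (508,-52), in line with the stud. Now to the lever push.

>>> {"op": "carry_out", "data": {"targets": [{"dp": [-15,-40,0],"yaw": 4},{"dp": [-22,-68,20],"yaw": 4},{"dp": [-22,-68,57],"yaw": 4},{"dp": [-30,-69,57],"yaw": 4},{"dp": [-42,-70,57],"yaw": 4},{"dp": [-52,-71,57],"yaw": 4},{"dp": [-60,-71,57],"yaw": 4},{"dp": [-71,-72,57],"yaw": 4}]}}

```text
clock: 9.57
eef_pos: [513.4, -51.7, 199.6]
tcp_rot: [3.141, -0.004, 0.145]
contact_force: [4.0, 1.4, -1.5]
opening: 0.0
grasp_force: 2.2
```

Run:
```python
from h import *
s=r.sense();print(s['eef_pos'],s['tcp_rot'])
S=np.array([509.7,-52]);u=np.array([.99,.14])
def L(a,g=0): q=S+u*(-75*np.sin(a)+10*np.cos(a)+11+g);return (*q,123+75*np.cos(a)+10*np.sin(a),.141)
rows([L(a) for a in(.25,.4,.55,.7,.85,1.0,1.1,1.2,1.3,1.4,1.47)])
```

```text
[513.44837897 -51.6936734  199.56942797] [ 3.14108985 -0.00425133  0.14488236]
[-2. -0.  1.] 0
[-13.  -0.   4.] 0
[-23.  -0.   7.] 0
[-33.  -0.  13.] 0
[-42.  -0.  20.] 0
[-50.  -0.  28.] 0
[-55.  -0.  34.] 0
[-59.  -0.  40.] 0
[-62.  -0.  47.] 0
[-65.  -1.  54.] 0
[-66.  -1.  59.] 0
```

Contact (4 N) is where expected, so I'll follow the arc down.

>>> {"op": "carry_out", "data": {"targets": [{"dp": [-2,0,1],"yaw": 0},{"dp": [-13,0,4],"yaw": 0},{"dp": [-23,0,7],"yaw": 0},{"dp": [-33,0,13],"yaw": 0},{"dp": [-42,0,20],"yaw": 0},{"dp": [-50,0,28],"yaw": 0},{"dp": [-55,0,34],"yaw": 0},{"dp": [-59,0,40],"yaw": 0},{"dp": [-62,0,47],"yaw": 0},{"dp": [-65,0,54],"yaw": 0},{"dp": [-66,0,58],"yaw": 0}]}}

```text
clock: 10.95
eef_pos: [446.9, -61.1, 139.9]
tcp_rot: [-3.142, 0.0, 0.145]
contact_force: [1.8, -1.4, 13.6]
opening: -0.003
grasp_force: 6.4
```

>>> {"op": "carry_out", "data": {"targets": [{"dp": [0,0,1],"yaw": 0},{"dp": [0,0,2],"yaw": 0},{"dp": [0,0,2],"yaw": 0}]}}

```text
clock: 11.32
eef_pos: [446.8, -61.2, 139.0]
tcp_rot: [3.141, 0.0, 0.145]
contact_force: [-1.4, -1.4, 17.7]
opening: 0.003
grasp_force: 8.5
```

>>> {"op": "carry_out", "data": {"targets": [{"dp": [0,0,2],"yaw": 0},{"dp": [0,0,3],"yaw": 0},{"dp": [0,0,4],"yaw": 0},{"dp": [0,0,4],"yaw": 0}]}}

```text
clock: 11.82
eef_pos: [446.5, -61.3, 136.2]
tcp_rot: [3.141, 0.001, 0.146]
contact_force: [-9.6, -2.8, 38.7]
opening: -0.0
grasp_force: 19.0
```

>>> {"op": "carry_out", "data": {"targets": [{"dp": [0,0,-30],"yaw": 0},{"dp": [0,0,-80],"yaw": 0},{"dp": [-40,0,-130],"yaw": 0},{"dp": [-80,120,-130],"yaw": 0},{"dp": [-80,170,-130],"yaw": 0},{"dp": [-80,220,-130],"yaw": 0},{"dp": [-80,220,-130],"yaw": 0}]}}

```text
clock: 12.7
eef_pos: [398.1, -292.1, 263.2]
tcp_rot: [-3.139, 0.002, 0.143]
contact_force: [0.7, -0.4, 0.2]
opening: -0.003
grasp_force: 0.0
```

Run:
```python
from h import *
t=r.grab_frame("top")[:,:,::-1];sc=r.grab_frame("scene")[:,:,::-1]
ct,cs=cal("top"),cal("scene");P=[]
for n,im,(x0,x1,y0,y1) in(("top",t,(325,420,170,290)),("scene",sc,(270,370,120,230))):
    h=cv2.cvtColor(im,cv2.COLOR_BGR2HSV);w=np.zeros(h.shape[:2],bool);w[y0:y1,x0:x1]=1
    P.append(mask_c(((h[...,0]<6)|(h[...,0]>174))&(h[...,1]>150)&(h[...,2]>60)&w)[0])
print(P,tri(ct,P[0],cs,P[1]))
cv2.imwrite("pics/c5.png",np.hstack([cv2.resize(sc[130:260,225:355],None,fx=2.8,fy=2.8,interpolation=2),cv2.resize(t[150:280,320:470],None,fx=2.8,fy=2.8,interpolation=2)]))
```

```text
[array([382.552, 267.472]), array([331.48611111, 155.71527778])] (array([439.99996632, -61.63230912, 126.2305275 ]), np.float64(0.875629272578028))
```

View pics/c5.png

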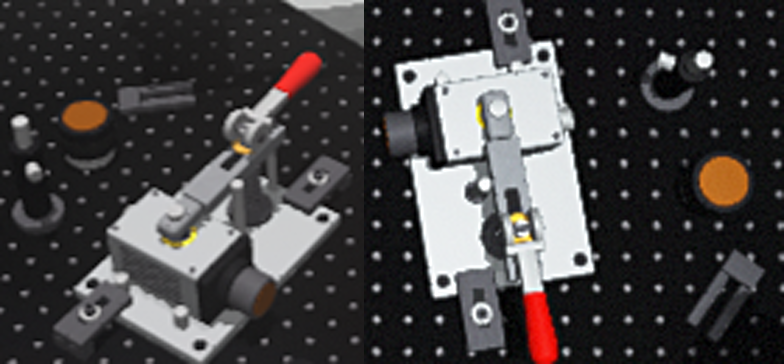

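The strap is over the ring against the pin, and the lever is level over the heel. The grip centre is 11 mm above and 70 mm behind the axis, about 1.42 rad, and it met a hard stop at 39 N. Head and bystanders look unmoved.

```bash
python3 -c "
from rig import r
print(r.sense()['qvel'].round(3),r.sign_off())"
```

```text
the job is handed in; nothing more can be done
[ 0.053 -0.03   0.047  0.024  0.016  0.054] None
```

I swung the strap against its stop pin and then pushed the cam lever down to its end stop. The job was handed in at about 13 s of the 48 s, with the camera head and bystanders looking unmoved in the last pictures; no verdict came back, and I could not measure the pad force.

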